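# Fit the plate electrode into the stirred cell and start the stirrer

### The job

Take the broad plate electrode (the one with the wide flat handle) out of the rack and slide its blade down into the slot in the white cover of the glass cell on the stirrer, without forcing it, until its flange sits flat on the cover, and let go. Then turn the stirrer's knob clockwise from off to the mark with two dots. Leave the other two electrodes in the rack and everything else on the bench where it is.

Things in the scene. Friction and masses are not known exactly. Their poses are not given: they have to be found in the camera images.
- plate: Plate electrode, 0.06 to 0.11 kg. Origin: centre of its flange's underside; z up. White flange 44 (x) x 20 (y) x 6 mm high; white flat handle 34 (x) x 14 (y) mm, 6 to 51 mm above the origin, with a thin brass terminal (6 mm) up to 62 mm; below hangs a dark steel blade 30 (x) x 4 (y) mm, 55 mm long. A half turn about z looks the same.
- plate_tip (a point): Middle of the lower edge of the plate electrode's blade, 55 mm below its origin.
- strip: Another electrode in the rack, same flange and blade length, handle only 16 (x) x 14 (y) mm, blade 10 mm wide. Origin as for the plate.
- rod: Another electrode in the rack, same flange, round handle 18 mm across, round rod 6 mm instead of a blade. Origin as for the plate.
- rack: Fixed grey plastic rack, 200 (x) x 70 (y) mm, top face 72 mm above its origin (centre of its underside), open at the long sides. Three loose slots 36 (x) x 8 (y) mm in the top at x = -60, 0, +60 mm, y = 0; an electrode hangs in each by its flange, in any order.
- stirrer: Fixed magnetic stirrer, white housing 280 (x) x 170 (y) mm, deck 45 mm above its origin (centre of its underside); its -x end with the knob faces the robot. At x = +50 mm stands a clear cell, 64 (x) x 80 (y) mm, 71 mm deep inside, and at its top two aluminium guide rails along y (at x = 10.5 and 89.5 mm, 6 mm wide, 144 mm long, flush with the white cover between them).
- cell_top (a point): Centre of the cell in the plane of the cover's top, 139 mm above the bench, axes as the stirrer's. The white cover, 67 (x) x 110 (y) x 12 mm, has a through slot 35 (x) x 7 (y) mm in its middle, no chamfer; it is clamped up to 12 mm off centre either way along y. Where is not reported: find the slot by touch or eye. Electrode home: its origin has z = 0 here.
- speed (a joint): Angle (rad) of the stirrer's knob, growing clockwise seen from above; it clicks at 0 (off, a black bar on the deck, towards the stirrer's -x), 0.524 (one dot), 1.047 (two dots) and 1.571 (three dots).
- speed_grip (a point): On the knob's vertical axis at grip height, 77 mm above the bench, at x = -90 mm, y = 0 of the stirrer. Black bar grip 42 mm long, 14 mm thick, from 59 to 89 mm above the bench, with a white line on the pointing half, on a round skirt 44 mm across. Turns with the knob: -x is the pointer, along the stirrer's -x at off.
- vial_a: Closed glass vial, 26 mm diameter, 48 mm high, bystander. Origin: centre of its underside.
- vial_b: As vial_a.
- beaker: Glass beaker, 70 mm diameter, 85 mm high, bystander. Origin: centre of its underside.
- reagent: Amber bottle, 66 mm diameter, 110 mm high, bystander. Origin: centre of its underside.
- dish: Glass dish, 90 mm diameter, 30 mm high, bystander. Origin: centre of its underside.
- spatula: Steel weighing spatula, 143 mm long, 4 mm thick, lying flat on the bench, bystander. Origin: middle of its underside.
Not all that is in view belongs to the job. Leave any brown or purple look-alike of the plate alone.

How it is judged (in metres and radians):
On the way, in this order (a step that is already met when the one before it is completed fails the run):
1. the plate electrode is home in the cell's slot and let go (x of plate in the frame of cell_top between -0.006 and 0.006 m and y of plate in the frame of cell_top between -0.018 and 0.018 m and z of plate in the frame of cell_top between -0.004 and 0.004 m and angle between plate's own z axis and vertical below 0.08 rad and angle between the x axis of plate and the x axis of stirrer, either way round below 0.12 rad and contact force between the fingers and plate below 0.05 N), for 0.2 s.
2. the knob is turned to the two-dot mark (value of joint speed between 0.9 and 1.2 rad), for 0.2 s.
At the end, for the whole second after the job is handed in: Plate electrode at rest in the slot: upright and parallel to it (0.08, 0.12 rad), flange within 4 mm of the cover, within 6 mm along and 18 mm across the cell's centre; knob at two dots (0.90 to 1.20 rad); other electrodes moved under 20 mm, bystanders under 40 mm (all of step 2 and x of plate in the frame of cell_top between -0.006 and 0.006 m and y of plate in the frame of cell_top between -0.018 and 0.018 m and z of plate in the frame of cell_top between -0.004 and 0.004 m and angle between plate's own z axis and vertical below 0.08 rad and angle between the x axis of plate and the x axis of stirrer, either way round below 0.12 rad and linear speed of plate below 0.02 m/s and distance of each of strip, rod from where it was at the start of the episode below 0.02 m and distance of each of vial_a, vial_b, beaker, reagent, dish, spatula from where it was at the start of the episode below 0.04 m); the robot touches nothing.
It fails at once if the electrode is forced against the cell or the stirrer (over 45 N) (contact force between plate and stirrer above 45 N).
It fails at once if another electrode is taken out of the rack (distance of any of strip, rod from where it was at the start of the episode above 0.03 m).
It fails at once if a bystander is knocked away (distance of any of vial_a, vial_b, beaker, reagent, dish, spatula from where it was at the start of the episode above 0.06 m).
It also fails if it takes over 72 s, if anything falls off the work surface, if the arm or the gripper's body presses on something with over 40 N, if the wrist force passes 120 N, or if a joint passes its speed limit or range.

### The arm

A 6-joint arm with a two-finger parallel gripper is mounted at the origin on the work surface. World frame = base frame: x ahead of the robot, y to its left, z up, the work surface at z = 0. Lengths are in m, angles in degrees, forces in N, time in s.
With the tool pointing down it reaches from about 0.225 to 0.875 m from the base axis. Payload 3.4 kg.
Tool frame: the origin (TCP) lies midway between the tips of the shut fingers; the grasp point (between the pads) lies 19 mm behind it (manip.grip_depth is the distance from the TCP to the grasp point, in m); z points along the fingers, y is the direction in which the jaws open and shut (so a half turn about z gives the same grasp; the last joint's range is limited). The gripper opens to 85 mm and grips with 20 to 120 N. Pads are 22 mm wide; open, the fingers measure 114 mm over their backs; the gripper's body (76 mm by 85 mm) begins 54 mm behind the grasp point. The pads swing forward as they close: fully open they stand 13 mm farther back than shut.
Start: joints at [58.556, 15.808, 86.224, -0, 77.962, -6.933], TCP at [0.239, 0.523, 0.231] pointing down, gripper open.
Joint ranges: [-165.64, 165.64], [-43.16, 119.46], [12.63, 154.43], [-67.54, 247.53], [6.08, 155.33], [-154.97, 154.97]. Speed limits (degrees/s): [147.25, 147.25, 180, 180, 180, 180].

### API

Orientations are given as a 3x3 rotation matrix whose columns are the frame's x, y, z axes.
In Python, from bench import manip gives the robot as it stands.
- The arm moves only by the tool jog_arm, never from a script. Its argument "series" is a list that holds one entry, the list of rows, each a list of 7 numbers: the shift along the tool's x, y, z in mm, then the turn, a rotation vector about the tool's x, y, z in rad, then the gripper's target within -1 to 1 (shut at 1, half-way at 0, fully open at -1). A call has 1 to 12 rows; each row is the pose to reach, as a shift and turn from the pose commanded when the call began, along the tool's axes at that moment; what a row does not reach only later rows make up. A row lasts 1/8 s, in which the tool goes at most 62.5 mm and 10.7 degrees, less where a joint would pass 70% of its speed; a pose out of reach is approached as far as the arm can. A call with a gripper value outside its range is refused whole. The fingers move at their own pace and stop on an object; "force" is the grip in N (left out, the last holds). Time passes only in rows, so rows that repeat a pose let the fingers close. It gives the time, the measured TCP pose, the force and the opening at its end, in the units of the state.
- manip.state(): the state, without advancing time (a new reading comes with each control period).
- manip.camera(name): name is "side" or "top" or "wrist"; returns a dict with "frame" (420x560x3 uint8, blue, green, red), "fovy" (degrees; the focal length in pixels is half the picture's height over the tangent of half this angle, whatever the lens; pixels are square), "cx", "cy" (the principal point, pixels), "R" (3x3) and "t" (3): a world point X has camera coordinates R X + t. Camera axes: x right, y down, z forward; pixel columns grow to the right and rows downward; lengths in m; the calibration is good to about 2 mm. A picture is of the moment at which its call begins. There is no depth.
- manip.finish_job(): hands the job in, once; it reports no verdict.
The state is a dict: "clock": time; "joints": joint angles; "qvel": joint speeds; "joint_torque": joint torques, N m; "ee_pos": TCP position; "eef_rot": TCP orientation; "wrist_force": force on the tool from outside, world axes, zero at the start; "torque": the same for the moment, N m; "width": finger opening in m.
Only numpy, scipy, OpenCV 4.12 (cv2) and the standard library are available. Lean on these libraries where they do the work, as an engineer would, in place of code of your own. Each camera call takes 0.05 s, during which the arm holds its last target. There are 200 camera calls.

## Working session

There is one attempt and no reset: what is moved stays moved. The work goes in short steps, Python scripts to look and compute and a tool call to move; the robot and the scene stay as the last step left them, time stands still between calls to the robot, and variables do not carry over. Pictures are saved under pics/ and viewed, about 8 in all and at most 12, crops included, and the job is handed in when it is done.

Besides the shell and the picture viewer there is one more tool, called by a JSON object that holds its "name" and its "arguments". jog_arm: Moves the arm, as the interface text tells. Its arguments: {"type":"object","properties":{"series":{"type":"array","items":{"type":"array","items":{"type":"array","items":{"type":"number"}}}},"force":{"type":"number"}},"required":["series"]}

```bash
mkdir -p pics; cat > h.py <<'E'
import sys; sys.path.insert(0,'.')
from bench import manip
import cv2, numpy as np, pickle
def snap(n,f):
    c=manip.camera(n); cv2.imwrite(f'pics/{f}.png',c['frame']); pickle.dump(c,open(f'pics/{f}.pkl','wb')); return c
def K(c):
    f=c['frame'].shape[0]/2/np.tan(np.radians(c['fovy']/2)); return f
def proj(c,X):
    p=np.asarray(c['R'])@np.asarray(X,float)+np.asarray(c['t']); f=K(c); return np.array([c['cx']+f*p[0]/p[2],c['cy']+f*p[1]/p[2]])
def back(c,u,v,z):
    R=np.asarray(c['R']);t=np.asarray(c['t']);f=K(c); d=R.T@np.array([(u-c['cx'])/f,(v-c['cy'])/f,1]); o=-R.T@t
    return o+d*(z-o[2])/d[2]
def load(f): return pickle.load(open(f'pics/{f}.pkl','rb'))
E
python3 - <<'E'
from h import *
a=snap('top','t0');b=snap('side','s0')
for c in(a,b): print({k:c[k] for k in c if k!='frame'}, -np.array(c['R']).T@c['t'])
print(manip.state(),manip.grip_depth)
E
```

```text
{'fovy': 45.01230796707291, 'cx': 272.7681618608347, 'cy': 206.6164550053776, 'R': array([[ 0.00893047, -0.99995203,  0.0040239 ],
       [-0.99340931, -0.00933176, -0.11424034],
       [ 0.11427241, -0.00297716, -0.99344499]]), 't': array([0.01550267, 0.51337849, 1.38303274])} [0.35181404 0.02441016 1.4325531 ]
{'fovy': 46.68295408992154, 'cx': 283.07118601930694, 'cy': 207.82249932777393, 'R': array([[ 0.7242735 , -0.68910605,  0.02368024],
       [-0.30074336, -0.34662297, -0.8884852 ],
       [ 0.62046864,  0.63638461, -0.4582939 ]]), 't': array([-0.35733016,  0.27023452,  1.1122702 ])} [-0.35005278 -0.86040051  0.75830768]
{'clock': 0.1, 'joints': array([ 5.85551323e+01,  1.58450817e+01,  8.62884507e+01,  1.91948810e-03,
        7.79626005e+01, -6.93379375e+00]), 'qvel': array([-0.02174581, -0.14361587, -0.13527728,  0.01702825,  0.00401529,
       -0.07257555]), 'joint_torque': array([ 2.58298714e-03, -4.17699444e+01, -2.46403027e+01,  7.10539825e-05,
        5.73129262e-03,  3.82207865e-07]), 'ee_pos': array([0.23830362, 0.52277259, 0.23051207]), 'eef_rot': array([[-9.09878087e-01,  4.14874741e-01, -9.03242094e-04],
       [ 4.14875658e-01,  9.09877018e-01, -1.41433926e-03],
       [ 2.35065588e-04, -1.66160946e-03, -9.99998592e-01]]), 'wrist_force': array([-0.02413917,  0.11289235,  0.04428652]), 'torque': array([ 0.05833146, -0.04634887,  0.07534521]), 'width': 0.08539494204718386} 0.0187
```

View pics/t0.png

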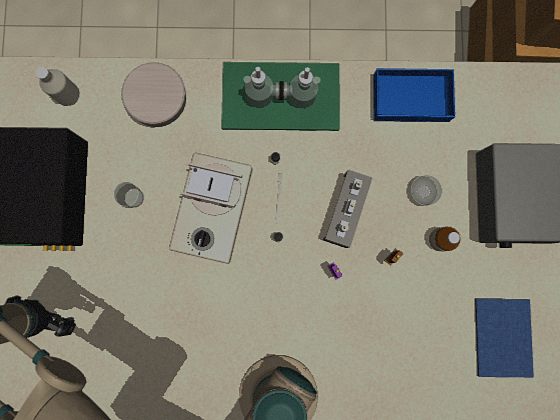

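View pics/s0.png

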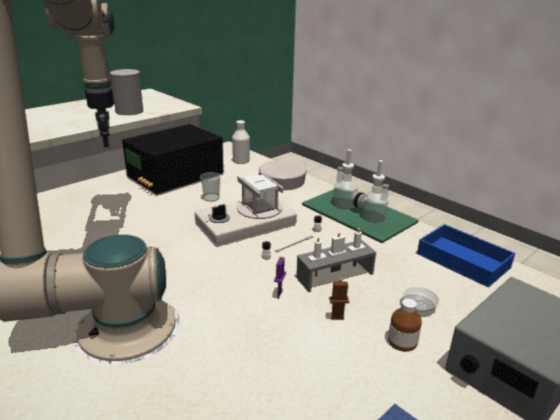

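The top view shows the stirrer around (210,208), its knob at (203,238), the cover slot near (210,184) and the rack around (347,208). The side view suggests the middle electrode is the wide one. I'll zoom in to check.

```bash
python3 - <<'E'
from h import *
t=load('t0')['frame'];s=load('s0')['frame']
A=cv2.resize(t[150:265,165:255],None,fx=4.4,fy=4.4,interpolation=3)[:500]
B=cv2.resize(t[165:252,318:376],None,fx=4.4,fy=4.4,interpolation=3)
C=cv2.resize(s[170:290,195:380],None,fx=2.2,fy=2.2,interpolation=3)
o=np.zeros((600,800,3),np.uint8);o[:A.shape[0],:A.shape[1]]=A;o[:B.shape[0],400:400+B.shape[1]]=B
C=C[:,170:];o[384:384+min(216,C.shape[0]),400:400+C.shape[1]]=C[:216]
cv2.imwrite('pics/z0.png',o)
c=load('t0')
for n,u,v,z in[('st',251,167,.045),('st',231,263,.045),('st',170,249,.045),('st',194,153,.045),('knob',203,238,.089),('slot',210,184,.139),('r',371,177,.072),('r',360,170,.072),('r',349,246,.072),('r',320,239,.072),('e1',355,185,.12),('e2',349,207,.12),('e3',342,228,.12)]: print(n,back(c,u,v,z).round(4))
E
```

```text
st [0.6217 0.0818 0.045 ]
st [0.356  0.1325 0.045 ]
st [0.3924 0.2995 0.045 ]
st [0.6598 0.2412 0.045 ]
knob [0.421  0.2044 0.089 ]
slot [0.5578 0.1831 0.139 ]
r [ 0.592  -0.2464  0.072 ]
r [ 0.611  -0.2166  0.072 ]
r [ 0.404  -0.1849  0.072 ]
r [ 0.422  -0.1072  0.072 ]
e1 [ 0.5619 -0.1946  0.12  ]
e2 [ 0.5037 -0.1784  0.12  ]
e3 [ 0.4486 -0.1597  0.12  ]
```

View pics/z0.png

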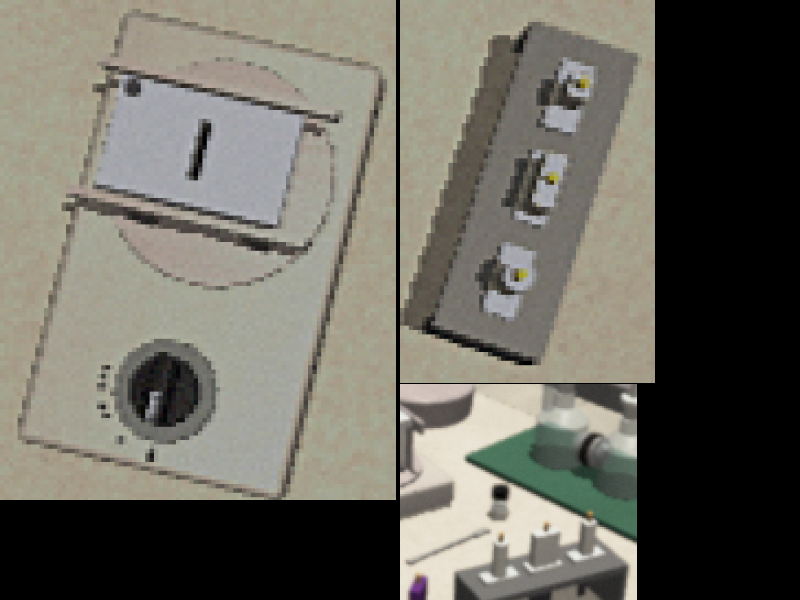

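The middle electrode is the plate: its handle is wide, with the terminal at composite (552,178). The cover slot is at composite (199,150). The off bar sits at the bottom left of the knob, and the dots run clockwise up to the upper left.

```bash
python3 - <<'E'
from h import *
c=load('t0')
def P(x,y,z,B=0): return back(c,(x+.5-400*B)/4.4-.5+(318 if B else 165),(y+.5)/4.4-.5+(165 if B else 150),z)
# stirrer fit: local (x,y): +x up in picture, +y left
L=np.array([[140,-85],[-140,-85],[-140,85],[140,85]])/1e3
W=np.array([P(382,65,.045),P(285,495,.045),P(22,437,.045),P(130,12,.045)])[:,:2]
def fit(L,W):
    l=L-L.mean(0);w=W-W.mean(0);a=np.arctan2((l[:,0]*w[:,1]-l[:,1]*w[:,0]).sum(),(l*w).sum())
    R=np.array([[np.cos(a),-np.sin(a)],[np.sin(a),np.cos(a)]]);t=W.mean(0)-R@L.mean(0);return a,R,t,(W-L@R.T-t)
a,R,t,r=fit(L,W);print('stirrer',np.degrees(a),t,(r*1e3).round(1))
print('knob',t+R@[-.09,0],'cell',t+R@[.05,0])
s=P(199,150,.139)[:2];print('slot',s,'local to cell',R.T@(s-t)-[.05,0], 'ends',P(205,120,.139),P(193,180,.139))
L=np.array([[100,-35],[-100,-35],[100,35],[-100,35]])/1e3
W=np.array([P(637,58,.072,1),P(540,362,.072,1) ,P(530,24,.072,1),P(432,322,.072,1)])[:,:2]
a,R,t,r=fit(L,W);print('rack',np.degrees(a),t,(r*1e3).round(1))
for x,y in((583,83),(552,178),(520,275)):
    w=P(x,y,.134,1)[:2];print('term',w,R.T@(w-t))
E
```

```text
stirrer -12.00414240430305 [0.51043865 0.18972798] [[-0.6  3.2]
 [ 2.5  1.2]
 [ 1.4 -1.4]
 [-3.4 -3. ]]
knob [0.42240672 0.2084464 ] cell [0.55934528 0.17932886]
slot [0.55860863 0.18348718] local to cell [-0.0015854   0.00391418] ends [0.5764748  0.18037588 0.139     ] [0.5407983  0.18658875 0.139     ]
rack -18.266800040142734 [ 0.50683697 -0.18389456] [[-1.   0.8]
 [ 0.7 -0.2]
 [-2.3  0.4]
 [ 2.5 -1. ]]
term [ 0.56371443 -0.20318607] [ 0.06005802 -0.00049156]
term [ 0.50713025 -0.18439   ] [ 0.00043379 -0.00037854]
term [ 0.4499292  -0.16518674] [-5.99038577e-02 -7.22203715e-05]
```

```bash
cat >> h.py <<'E'
from scipy.spatial.transform import Rotation as Ro
def down(th):
    a=np.radians(th); x=np.array([np.cos(a),np.sin(a),0]); z=np.array([0,0,-1.]); return np.c_[x,np.cross(z,x),z]
def go(p,th):
    s=manip.state(); R=np.asarray(s['eef_rot']); d=R.T@(np.array(p)-s['ee_pos'])*1e3
    r=Ro.from_matrix(R.T@down(th)).as_rotvec(); print('mm',d.round(1),'rot',r.round(4),'n',np.linalg.norm(d)/62.5, 'clk',s['clock'],'w',s['width'],'F',np.round(s['wrist_force'],1))
E
python3 -c "
from h import *
go([.507,-.184,.26],161.7)"
```

```text
mm [-537.7 -531.6  -28.7] rot [-0.0016 -0.0003 -0.1084] n 12.107198806931262 clk 0.1 w 0.08539494204718386 F [-0.   0.1  0. ]
```

{"name": "jog_arm", "arguments": {"series": [[[-20,-20,-20,0,0,0,-1],[-60,-60,-28,0,0,0,-1],[-100,-100,-28,0,0,-0.03,-1],[-140,-140,-28,0,0,-0.05,-1],[-180,-180,-28,0,0,-0.1,-1],[-220,-220,-28,0,0,-0.108,-1],[-260,-260,-28,0,0,-0.108,-1],[-300,-300,-28,0,0,-0.108,-1],[-340,-340,-28,0,0,-0.108,-1],[-380,-380,-28,0,0,-0.108,-1],[-420,-420,-28,0,0,-0.108,-1],[-460,-460,-28,0,0,-0.108,-1]]]}}

```text
clock: 1.6
ee_pos: [0.4665, -0.088, 0.2591]
eef_rot: [[-0.949, 0.315, -0.0], [0.315, 0.949, 0.001], [0.0, 0.001, -1.0]]
wrist_force: [0.2, 0.7, 1.1]
width: 0.0857
```

{"name": "jog_arm", "arguments": {"series": [[[-35,-25,0,0,0,0,-1],[-60,-50,0,0,0,0,-1],[-85,-65,0,0,0,0,-1],[-85,-65,0,0,0,0,-1],[-85,-65,0,0,0,0,-1]]]}}

```text
clock: 2.22
ee_pos: [0.5257, -0.1739, 0.2588]
eef_rot: [[-0.949, 0.314, -0.002], [0.314, 0.949, 0.001], [0.002, 0.001, -1.0]]
wrist_force: [-0.5, -0.3, 0.7]
width: 0.0854
```

```bash
python3 -c "
from h import *
go([.507,-.184,.26],161.7)
c=snap('wrist','w0'); print({k:c[k] for k in c if k!='frame'}); print(manip.state()['ee_pos'],manip.state()['joints'])
for p in ([.507,-.184,.134],[.507,-.184,.123],[.507,-.184,.078]): print(proj(c,p))"
```

```text
mm [ 14.6 -15.5  -1.2] rot [ 0.0007 -0.0021 -0.0004] n 0.34125162063560893 clk 2.225 w 0.0854324230742526 F [-0.5 -0.3  0.7]
{'fovy': 65.49882047904876, 'cx': 280.15116732452447, 'cy': 206.38479704858253, 'R': array([[ 0.31462585,  0.94921463,  0.00147183],
       [ 0.91454558, -0.30354899,  0.26732823],
       [ 0.25419864, -0.08276231, -0.96360441]]), 't': array([-0.00064298, -0.57622395,  0.25743819])}
[ 0.52568365 -0.17359424  0.25904701] [-2.54943050e+01  1.31782216e+01  8.59401900e+01  2.77652541e-02
  8.09681440e+01 -9.72060084e+01]
[261.47193552 181.36759114]
[262.15282783 178.91229196]
[264.47776822 170.52855169]
```

View pics/w0.png

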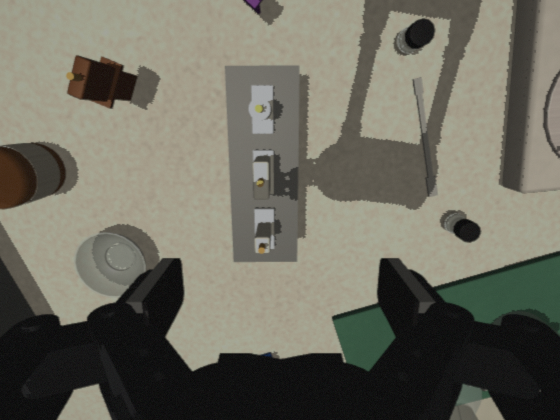

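The wrist view puts the plate's terminal at (260,183), within 2 px of the prediction, and its long side lines up with tool x.

```bash
python3 -c "
from h import *
c=load('w0'); print(back(c,260.3,183,.134), back(c,263,152,.078),back(c,263,199,.078))
p=back(c,260.3,183,.134); go([p[0],p[1],.088],161.7)"
```

```text
[ 0.5080006  -0.18538547  0.134     ] [ 0.48917618 -0.17937654  0.078     ] [ 0.53426731 -0.19502844  0.078     ]
mm [ 12.8 -16.9 171.1] rot [ 0.0007 -0.0014  0.0001] n 2.7577986930808978 clk 2.275 w 0.08532811398753484 F [ 0.9  0.2 -0.3]
```

{"name": "jog_arm", "arguments": {"series": [[[12,-17,20,0,0,0,-1],[12,-17,60,0,0,0,-1],[12,-17,100,0,0,0,-1],[12,-17,130,0,0,0,-1],[12,-17,155,0,0,0,-1],[12,-17,170,0,0,0,-1],[12,-17,170,0,0,0,-1],[12,-17,170,0,0,0,-1],[12,-17,170,0,0,0,0],[12,-17,170,0,0,0,0.5],[12,-17,170,0,0,0,1],[12,-17,170,0,0,0,1]]], "force": 40}}

```text
clock: 3.78
ee_pos: [0.5099, -0.187, 0.0895]
eef_rot: [[-0.949, 0.314, 0.0], [0.314, 0.949, 0.0], [-0.0, 0.0, -1.0]]
wrist_force: [-0.7, -0.3, 3.9]
width: 0.0134
```

{"name": "jog_arm", "arguments": {"series": [[[0,0,0,0,0,0,1],[0,0,0,0,0,0,1],[0,0,0,0,0,0,1],[0,0,0,0,0,0,1]]]}}

```text
clock: 4.28
ee_pos: [0.5099, -0.187, 0.0894]
eef_rot: [[-0.949, 0.314, 0.0], [0.314, 0.949, -0.0], [-0.0, 0.0, -1.0]]
wrist_force: [0.4, -0.6, 1.8]
width: 0.0135
```

{"name": "jog_arm", "arguments": {"series": [[[0,0,-5,0,0,0,1],[0,0,-15,0,0,0,1],[0,0,-30,0,0,0,1],[0,0,-50,0,0,0,1],[0,0,-75,0,0,0,1],[0,0,-100,0,0,0,1],[0,0,-125,0,0,0,1],[0,0,-150,0,0,0,1],[0,0,-165,0,0,0,1],[0,0,-170,0,0,0,1],[0,0,-170,0,0,0,1]]]}}

```text
clock: 5.65
ee_pos: [0.5096, -0.1869, 0.2591]
eef_rot: [[-0.949, 0.314, -0.0], [0.314, 0.949, 0.0], [0.0, 0.0, -1.0]]
wrist_force: [-1.4, 0.2, -1.3]
width: 0.0133
```

```bash
python3 -c "
from h import *
go([.5587,.1835,.26],168)
c=snap('wrist','w1');b=snap('side','s1')
s=manip.state();R=np.array(s['eef_rot'])
o=np.array(s['ee_pos'])+R@[0,0,.0174]
for dx in(-.022,.022): print('flange corner proj',proj(c,o+R@[dx,0.01,-.006]),proj(b,o+R@[dx,-.01,0]), 'blade tip',proj(b,o+R@[dx*15/22,0,.055]))
print(proj(b,o),proj(b,o+[0,0,.05]))
u,v=proj(b,o).astype(int);B=cv2.resize(b['frame'][v-60:v+50,u-60:u+60],None,fx=4,fy=4,interpolation=3);print(u-60,v-60)
W=cv2.resize(c['frame'][220:420,200:360],None,fx=2,fy=2)
o=np.zeros((440,800,3),np.uint8);o[:440,:480]=B;o[:400,480:]=W;cv2.imwrite('pics/z1.png',o)"
```

```text
mm [ 69.8 367.   -0.8] rot [ 0.0002 -0.0005 -0.1104] n 5.977753895274316 clk 5.65 w 0.013323984175671197 F [-1.4  0.2 -1.3]
flange corner proj [299.20426675 289.22671953] [352.0465958  194.89858304] blade tip [345.59122627 213.36295223]
flange corner proj [300.58236133 209.84222678] [336.67399241 197.87604679] blade tip [335.35678288 215.51045908]
[342.27602775 194.73227443] [343.9194968  176.09514917]
282 134
```

View pics/z1.png

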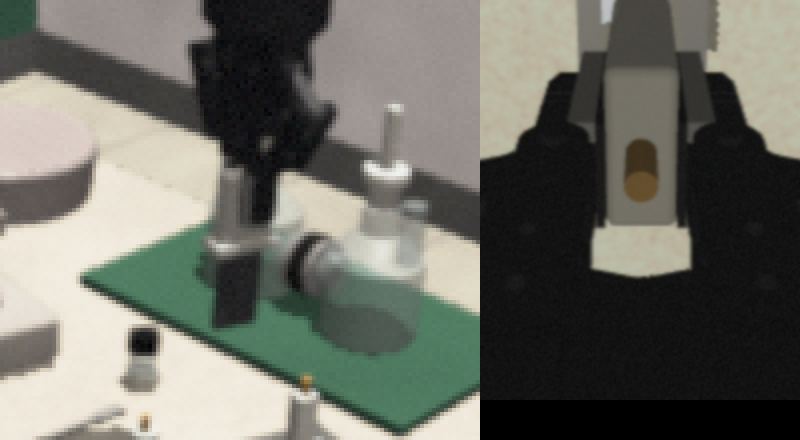

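In the zoomed view the plate hangs upright. In the wrist crop the terminal tip is at about (280,313), and the handle top spans rows 255–332.

```bash
python3 -c "
from h import *
c=load('w1');s=manip.state();R=np.array(s['eef_rot']);o=np.array(s['ee_pos'])+R@[0,0,.0174]
for n,p in dict(tip=[0,0,-.062],base=[0,0,-.051],xm=[-.017,0,-.051],xp=[.017,0,-.051],tip5=[.003,0,-.062]).items(): print(n,proj(c,o+R@p))
for n,p in dict(xp6=[.017,.007,-.006],fl=[.022,0,-.006]).items(): print(n,proj(c,o+R@p))
"
```

```text
tip [280.60644648 315.55677991]
base [280.55266204 298.44794004]
xm [280.55044746 336.57994703]
xp [280.5550468  257.38587907]
tip5 [280.60727923 307.99754668]
xp6 [294.4113133  219.44970399]
fl [280.40014241 209.85063161]
```

```bash
python3 -c "
from h import *
go([.617,.171,.26],168)"
```

```text
mm [ 10.2 373.5  -1.5] rot [ 0.0005 -0.0019 -0.1104] n 5.977737634038148 clk 5.75 w 0.013424204969744244 F [-0.5 -0.5 -2.4]
```

{"name": "jog_arm", "arguments": {"series": [[[0,15,0,0,0,0,1],[0,45,0,0,0,0,1],[5,85,0,0,0,-0.03,1],[10,130,0,0,0,-0.06,1],[10,175,0,0,0,-0.09,1],[10,220,0,0,0,-0.11,1],[10,265,0,0,0,-0.11,1],[10,305,0,0,0,-0.11,1],[10,340,0,0,0,-0.11,1],[10,362,0,0,0,-0.11,1],[10,373,0,0,0,-0.11,1],[10,373,0,0,0,-0.11,1]]]}}

```text
clock: 7.25
ee_pos: [0.6174, 0.1703, 0.259]
eef_rot: [[-0.978, 0.208, -0.001], [0.208, 0.978, -0.001], [0.001, -0.001, -1.0]]
wrist_force: [0.5, -0.8, -0.6]
width: 0.0135
```

{"name": "jog_arm", "arguments": {"series": [[[0,0,0,0,0,0,1],[0,0,0,0,0,0,1],[0,0,0,0,0,0,1]]]}}

```text
clock: 7.62
ee_pos: [0.6175, 0.1695, 0.2595]
eef_rot: [[-0.978, 0.209, 0.0], [0.209, 0.978, -0.0], [-0.0, 0.0, -1.0]]
wrist_force: [-0.3, -0.1, 0.3]
width: 0.0133
```

```bash
python3 -c "
from h import *
c=snap('wrist','w2');t=snap('top','t2')
print(manip.state()['ee_pos'])
print(proj(c,[.5586,.1835,.139]),proj(c,[.5594,.1793,.139]))
import numpy as np
o=np.zeros((600,800,3),np.uint8);o[:420,:560]=c['frame'];
cv2.imwrite('pics/z2.png',c['frame'])"
```

```text
[0.61754081 0.16981243 0.2594858 ]
[281.96787823 124.39989551] [276.9474529  126.58239588]
```

View pics/z2.png

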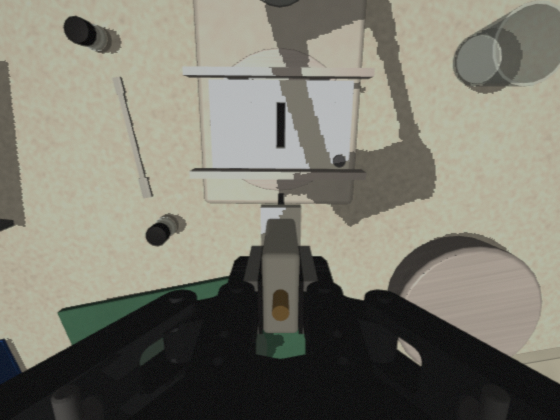

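The slot shows clearly at columns 277–285, rows 103–148, and the flange's front edge is near row 206, columns 260–300. I'll refine both by thresholding.

```bash
python3 -c "
from h import *
c=load('w2');s=manip.state();R=np.array(s['eef_rot']);e=np.array(s['ee_pos'])
g=cv2.cvtColor(c['frame'],6)
m=(g[90:160,265:297]<90).astype(np.uint8);n,l,st,ce=cv2.connectedComponentsWithStats(m);print(st[1:],ce[1:])
i=1+st[1:,4].argmax();pts=np.argwhere(l==i)[:,::-1].astype(np.float32)+[265,90]
print(cv2.minAreaRect(pts.astype(np.float32)))
w=lambda u,v,z:R.T@(back(c,u,v,z)-e)*1e3
x0,y0,ww,hh=st[i][:4];x0+=265;y0+=90
for u,v in((x0+ww/2-.5,y0-.5),(x0+ww/2-.5,y0+hh-.5)): print('slot end tool',w(u,v,.139))
print('inner bounds', g[120,272:290], g[98:108,281],g[144:154,281])
# upper pts of the cover slot visible edge both ends lie on the top plane
print('flange row', g[200:216,265],g[200:216,290],'cols',g[212,254:266],g[212,294:306])
z=e[2]-.0174+.006
for u,v in((260,206),(300,206)): print('fl',w(u,v,z))
print('yaw slot', np.degrees(np.arctan2(*(w(*ce[i]+[265,90],.139)[:2]))))
"
```

```text
[[ 12  13   8  45 359]] [[15.4902507  34.93871866]]
((280.5, 125.0), (44.0, 7.0), 90.0)
slot end tool [ 7.68919638e+01 -8.73702409e-02  1.20469467e+02]
slot end tool [ 4.26292599e+01 -1.00935683e-01  1.20476740e+02]
inner bounds [186 185 184 172 130  52  27  19  23  26  22  26  62 131 180 185 186 185] [184 186 185 175 122  47  24  20  21  25] [ 23  25  43  85 138 181 184 184 185 185]
flange row [173 159 139 112 113  77  78 120 179 187 185 185 185 185 185 186] [171 160 143 124 113  77  70  86 108 112 113 113 114 112 113 112] cols [179 178 176 175 173 175 179 184 185 184 186 185] [113 114 113 112 113 115 128 157 176 177 175 174]
fl [ 24.52271694 -10.36402225  11.39339137]
fl [24.50529992  9.30425301 11.39605701]
yaw slot 90.09688692572908
```

{"name": "jog_arm", "arguments": {"series": [[[10,0,0,0,0,0,1],[30,0,0,0,0,0,1],[48,0,5,0,0,0,1],[58,0,15,0,0,0,1],[58,0.2,30,0,0,0,1],[58,0.2,38,0,0,0,1],[58,0.2,40,0,0,0,1],[58,0.2,40,0,0,0,1],[58,0.2,40,0,0,0,1]]]}}

```text
clock: 8.85
ee_pos: [0.5614, 0.1825, 0.2196]
eef_rot: [[-0.978, 0.208, 0.001], [0.208, 0.978, 0.0], [-0.001, 0.0, -1.0]]
wrist_force: [0.6, 0.3, -1.0]
width: 0.0136
```

```bash
python3 -c "
from h import *
c=snap('wrist','w3');b=snap('side','s3');s=manip.state();R=np.array(s['eef_rot']);e=np.array(s['ee_pos'])
print(e,s['wrist_force'])
sl=e+R@[.0018,0,0];sl[2]=.139
u,v=proj(b,sl).astype(int);print(u,v)
B=cv2.resize(b['frame'][v-45:v+25,u-40:u+40],None,fx=5,fy=5,interpolation=3)
W=cv2.resize(c['frame'][150:350,200:360],None,fx=2.5,fy=2.5,interpolation=3)
o=np.zeros((500,800,3),np.uint8);o[:350,:400]=B;o[:500,400:]=W;cv2.imwrite('pics/z3.png',o)"
```

```text
[0.56125325 0.18251611 0.21967346] [ 0.23034959 -0.18626085 -1.71648215]
258 180
```

View pics/z3.png

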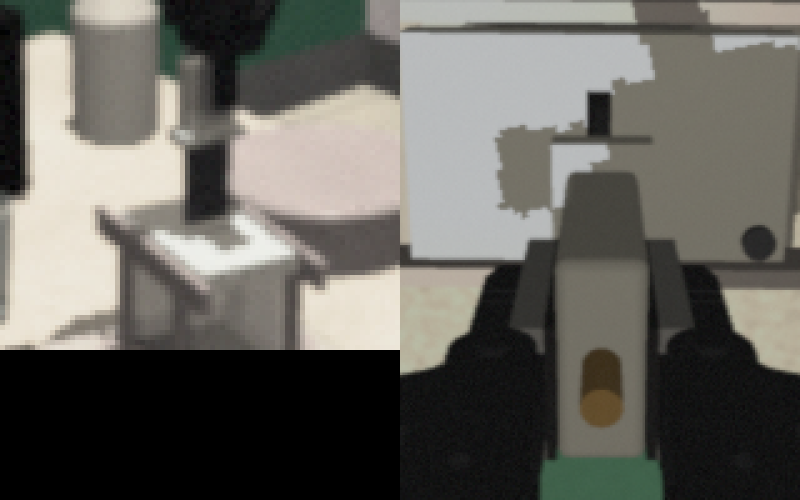

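The blade tip hangs just over the cover. In the wrist crop the slot's near end shows at columns 587–610, in front of the flange at columns 551–652.

```bash
python3 -c "
from h import *
c=load('w3');s=manip.state();R=np.array(s['eef_rot']);e=np.array(s['ee_pos'])
g=cv2.cvtColor(c['frame'],6).astype(int)
for r in (192,196,200): print(g[r,270:290])
print('row',g[180:194,279]);print('fl',g[207,255:268],g[207,294:306],g[200:215,264],g[200:215,296])
w=lambda u,v,z:(R.T@(back(c,u,v,z)-e)*1e3).round(2)
for u in(274,275,283,284): print(u,w(u,196,.139))
for v in(186,187,188):print(v,w(279,v,.139))
z=e[2]-.0174+.006
for u,v in((260,206),(301,206)): print('fl',w(u,v,z))
"
```

```text
[187 187 186 184 153  65  27  23  21  23  20  24  19  37  81 112 115 115
 115 115]
[187 187 186 183 152  64  24  19  26  28  28  28  27  40  79 110 114 114
 116 115]
[114 113 118 138 139  60  27  24  30  27  25  26  25  49  85 112 115 115
 115 113]
row [186 187 187 186 187 179 138  57  23  21  21  23  23  26]
fl [114 113 114 113 113 115 121 121 122 123 122 120 121] [ 87  86  87  86  87  87  94 105 112 115 114 114] [187 186 174 121  88  72  77 123 181 187 186 187 186 186 186] [115 114 114 110  90  70  73  87 112 114 113 114 114 112 115]
274 [12.45 -4.42 80.66]
275 [12.45 -3.72 80.66]
283 [12.45  1.93 80.66]
284 [12.44  2.63 80.66]
186 [19.65 -0.88 80.66]
187 [18.93 -0.89 80.66]
188 [18.22 -0.89 80.66]
fl [ 24.42 -10.03  11.38]
fl [24.41 10.12 11.38]
```

{"name": "jog_arm", "arguments": {"series": [[[0,-0.7,2,0,0,0,1],[0,-0.7,5,0,0,0,1],[0,-0.7,7,0,0,0,1],[0,-0.7,8,0,0,0,1],[0,-0.7,9,0,0,0,1],[0,-0.7,10,0,0,0,1],[0,-0.7,10.5,0,0,0,1],[0,-0.7,10.5,0,0,0,1]]]}}

```text
clock: 9.95
ee_pos: [0.5607, 0.1819, 0.2088]
eef_rot: [[-0.978, 0.208, -0.0], [0.208, 0.978, 0.0], [0.0, 0.0, -1.0]]
wrist_force: [0.1, -0.1, -1.2]
width: 0.0135
```

{"name": "jog_arm", "arguments": {"series": [[[0,0,1,0,0,0,1],[0,0,2,0,0,0,1],[0,0,3,0,0,0,1],[0,0,4,0,0,0,1],[0,0,5,0,0,0,1],[0,0,5,0,0,0,1]]]}}

```text
clock: 10.7
ee_pos: [0.5607, 0.1818, 0.2037]
eef_rot: [[-0.978, 0.208, -0.0], [0.208, 0.978, 0.0], [0.0, -0.0, -1.0]]
wrist_force: [0.7, 0.4, -0.9]
width: 0.0137
```

It's in freely, with no contact force. I'll continue down to about 4 mm above home.

{"name": "jog_arm", "arguments": {"series": [[[0,0,3,0,0,0,1],[0,0,7,0,0,0,1],[0,0,11,0,0,0,1],[0,0,15,0,0,0,1],[0,0,19,0,0,0,1],[0,0,23,0,0,0,1],[0,0,27,0,0,0,1],[0,0,31,0,0,0,1],[0,0,35,0,0,0,1],[0,0,39,0,0,0,1],[0,0,42,0,0,0,1],[0,0,42,0,0,0,1]]]}}

```text
clock: 12.2
ee_pos: [0.5606, 0.1818, 0.1615]
eef_rot: [[-0.978, 0.208, -0.001], [0.208, 0.978, -0.0], [0.001, -0.0, -1.0]]
wrist_force: [-0.3, 0.7, -0.9]
width: 0.0134
```

{"name": "jog_arm", "arguments": {"series": [[[0,0,1,0,0,0,1],[0,0,1.7,0,0,0,1],[0,0,2.4,0,0,0,1],[0,0,3,0,0,0,1],[0,0,3.5,0,0,0,1],[0,0,3.5,0,0,0,1]]]}}

```text
clock: 12.95
ee_pos: [0.5607, 0.1819, 0.1583]
eef_rot: [[-0.978, 0.208, -0.0], [0.208, 0.978, 0.0], [0.0, 0.0, -1.0]]
wrist_force: [-0.2, 0.7, -0.4]
width: 0.0138
```

{"name": "jog_arm", "arguments": {"series": [[[0,0,0.5,0,0,0,1],[0,0,1,0,0,0,1],[0,0,1.5,0,0,0,1],[0,0,2,0,0,0,1],[0,0,2,0,0,0,1]]]}}

```text
clock: 13.58
ee_pos: [0.5608, 0.1819, 0.1565]
eef_rot: [[-0.978, 0.208, 0.0], [0.208, 0.978, 0.0], [-0.0, 0.0, -1.0]]
wrist_force: [0.4, 0.3, -0.0]
width: 0.0134
```

{"name": "jog_arm", "arguments": {"series": [[[0,0,0,0,0,0,0.6],[0,0,0,0,0,0,0.3],[0,0,0,0,0,0,0],[0,0,0,0,0,0,-0.2],[0,0,0,0,0,0,-0.2],[0,0,-20,0,0,0,-0.2],[0,0,-50,0,0,0,-0.2],[0,0,-80,0,0,0,-0.2],[0,0,-90,0,0,0,-0.2],[40,0,-90,0,0,0,-0.2],[80,0,-90,0,0,0,-0.2],[80,0,-90,0,0,0,-0.2]]]}}

```text
clock: 15.08
ee_pos: [0.4793, 0.1988, 0.2457]
eef_rot: [[-0.978, 0.207, -0.003], [0.207, 0.978, -0.0], [0.003, -0.001, -1.0]]
wrist_force: [-0.0, 0.2, -0.4]
width: 0.051
```

```bash
python3 -c "
from h import *
c=snap('wrist','w4');b=snap('side','s4');t=snap('top','t4');s=manip.state()
print(s['ee_pos'],s['width'],s['wrist_force'],s['clock'])
f=lambda i,u,v,h,w,k:cv2.resize(i['frame'][v-h:v+h,u-w:u+w],None,fx=k,fy=k,interpolation=3)
o=np.zeros((600,800,3),np.uint8);o[:300,:400]=f(b,258,175,30,40,5);o[300:,:400]=f(t,208,205,50,66,3)[:300,:400] if 0 else cv2.resize(f(t,208,205,50,66,3),(400,300))
o[:300,400:]=cv2.resize(c['frame'],(400,300));cv2.imwrite('pics/z4.png',o)
go([.4224,.2084,.19],168)"
```

```text
[0.48311447 0.19845035 0.24600529] 0.051247732855099856 [-0.1797935  -0.65361775  0.33699871] 15.225
mm [61.5 -2.9 56. ] rot [-0.      0.0006 -0.0003] n 1.3311610008420804 clk 15.225 w 0.051247732855099856 F [-0.2 -0.7  0.3]
```

View pics/z4.png

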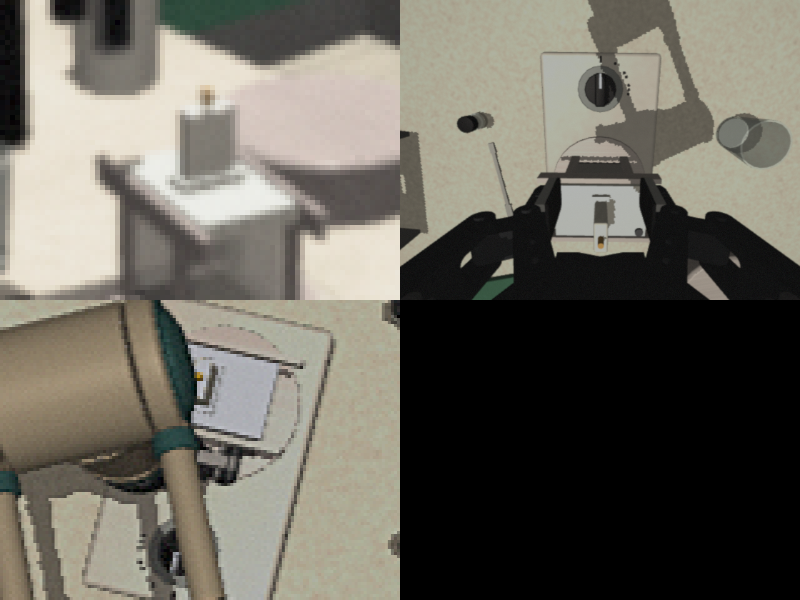

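The plate is seated upright with its flange flat on the cover. The knob appears at wrist pixel (280,123), still at off.

```bash
python3 -c "
from h import *
c=load('w4');g=cv2.cvtColor(c['frame'],6)
m=(g[85:165,240:320]<55).astype(np.uint8);n,l,st,ce=cv2.connectedComponentsWithStats(m);print(st[1:],ce[1:]+[240,85])
for u,v in((280,123),): print(back(c,u,v,.089))
p=back(c,280,123,.089)
go([p[0],p[1],.066],168);print(manip.state()['ee_pos'])"
```

```text
[[  40    0    2    2    3]
 [  60    2    3    4    8]
 [  19   17   44   47 1440]
 [  73   16    2    2    4]
 [  76   22    2    2    3]
 [  79   34    1    1    1]
 [  79   41    1    1    1]
 [  78   45    2    3    5]] [[280.66666667  85.33333333]
 [301.          88.5       ]
 [280.74583333 125.86944444]
 [313.5        101.5       ]
 [316.33333333 107.33333333]
 [319.         119.        ]
 [319.         126.        ]
 [318.6        131.2       ]]
[0.41931645 0.2111015  0.089     ]
mm [ 65.1  -0.9 180. ] rot [-0.      0.0006 -0.0003] n 3.062324050725904 clk 15.225 w 0.051247732855099856 F [-0.2 -0.7  0.3]
[0.48311447 0.19845035 0.24600529]
```

{"name": "jog_arm", "arguments": {"series": [[[30,-1,0,0,0,0,-0.2],[62.5,-1,20,0,0,0,-0.2],[62.5,-1,60,0,0,0,-0.2],[62.5,-1,100,0,0,0,-0.2],[62.5,-1,135,0,0,0,-0.2],[62.5,-1,160,0,0,0,-0.2],[62.5,-1,172,0,0,0,-0.2],[62.5,-1,179,0,0,0,-0.2],[62.5,-1,179,0,0,0,-0.2]]], "force": 30}}

```text
clock: 16.35
ee_pos: [0.4217, 0.2106, 0.0674]
eef_rot: [[-0.978, 0.208, 0.0], [0.208, 0.978, 0.0], [-0.0, 0.0, -1.0]]
wrist_force: [-0.5, 0.4, 0.4]
width: 0.0507
```

{"name": "jog_arm", "arguments": {"series": [[[0,0,0,0,0,0,0.3],[0,0,0,0,0,0,0.6],[0,0,0,0,0,0,1],[0,0,0,0,0,0,1],[0,0,0,0,0,0,1],[0,0,0,0,0,0,1]]]}}

```text
clock: 17.1
ee_pos: [0.4216, 0.2107, 0.0681]
eef_rot: [[-0.978, 0.208, 0.001], [0.208, 0.978, 0.001], [-0.001, 0.001, -1.0]]
wrist_force: [0.9, 0.0, 6.4]
width: 0.0133
```

{"name": "jog_arm", "arguments": {"series": [[[0,0,0,0,0,0.1,1],[0,0,0,0,0,0.22,1],[0,0,0,0,0,0.34,1],[0,0,0,0,0,0.46,1],[0,0,0,0,0,0.58,1],[0,0,0,0,0,0.7,1],[0,0,0,0,0,0.82,1],[0,0,0,0,0,0.94,1],[0,0,0,0,0,1.02,1],[0,0,0,0,0,1.05,1],[0,0,0,0,0,1.05,1],[0,0,0,0,0,1.05,1]]]}}

```text
clock: 18.6
ee_pos: [0.4214, 0.2105, 0.0681]
eef_rot: [[-0.306, 0.952, 0.001], [0.952, 0.306, 0.0], [-0.0, 0.001, -1.0]]
wrist_force: [-0.2, -1.0, 7.6]
width: 0.0129
```

```bash
python3 -c "
from h import *
s=manip.state();R=s['eef_rot'];print(np.degrees(np.arctan2(R[1,0],R[0,0])),s['torque'],s['wrist_force'],s['width'])"
```

```text
107.82658999597514 [-0.25696832  0.19636441  0.02980237] [-0.171552   -0.97825715  7.5632217 ] 0.012879439271703775
```

Turned to 107.8° tool heading (60.2° from off). Next I'll release, rise straight up and back off.

{"name": "jog_arm", "arguments": {"series": [[[0,0,0,0,0,0,0.6],[0,0,0,0,0,0,0.3],[0,0,0,0,0,0,0.1],[0,0,0,0,0,0,0.1],[0,0,-15,0,0,0,0.1],[0,0,-50,0,0,0,0.1],[0,0,-90,0,0,0,0.1],[0,0,-130,0,0,0,0.1],[0,0,-160,0,0,0,0.1],[0,0,-170,0,0,0,0.1]]]}}

```text
clock: 19.85
ee_pos: [0.422, 0.2109, 0.239]
eef_rot: [[-0.306, 0.952, 0.003], [0.952, 0.306, 0.001], [0.0, 0.004, -1.0]]
wrist_force: [1.1, 1.1, -0.0]
width: 0.0382
```

{"name": "jog_arm", "arguments": {"series": [[[15,20,0,0,0,0,0.1],[30,-30,0,0,0,0,0.1],[45,-70,0,0,0,0,0.1],[60,-100,0,0,0,0,0.1],[60,-110,0,0,0,0,0.1],[60,-110,0,0,0,0,0.1]]]}}

```text
clock: 20.6
ee_pos: [0.298, 0.2337, 0.2369]
eef_rot: [[-0.307, 0.952, 0.0], [0.952, 0.307, -0.0], [-0.0, -0.0, -1.0]]
wrist_force: [0.4, -0.1, 0.2]
width: 0.0384
```

```bash
python3 -c "
from h import *
t=snap('top','t5');b=snap('side','s5');s=manip.state();print(s['ee_pos'],s['clock'])
o=np.zeros((600,800,3),np.uint8);o[:480,:420]=cv2.resize(t['frame'][150:270,160:265],(420,480),interpolation=3)
o[:300,420:]=cv2.resize(b['frame'][140:290,190:380],(380,300),interpolation=3)
o[300:,420:]=cv2.resize(t['frame'][140:300,250:470],(380,300));cv2.imwrite('pics/z5.png',o)"
```

```text
[0.29921871 0.23403155 0.23715878] 20.7
```

View pics/z5.png

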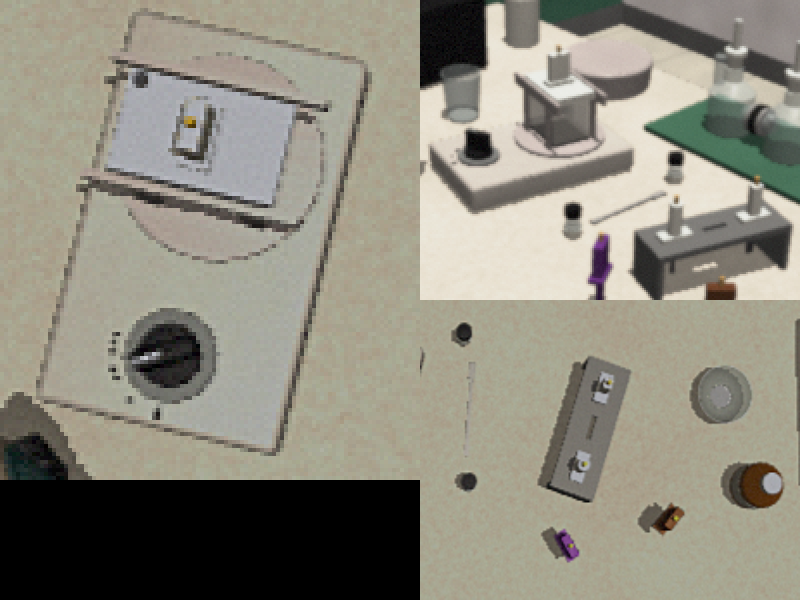

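The plate is home, the other electrodes and bystanders look untouched, and the knob points near the dots. I'll measure its angle properly.

```bash
python3 -c "
from h import *
t=load('t5');g=cv2.cvtColor(t['frame'],6).astype(int)
for r in range(234,243): print(r,g[r,186:214])
sl=g[234:243,189:201]
m=np.argwhere(sl>75)
w=np.array([back(t,189+c,234+r,.089)[:2] for r,c in np.argwhere(sl>-1)]);k=sl.ravel().clip(60)-60
E
" 2>/dev/null || true
python3 - <<'E'
from h import *
t=load('t5')
k=np.array([.4216,.2107]); a=np.radians(-12)
f=lambda r:proj(t,[k[0]-r*np.cos(a-s),k[1]-r*np.sin(a-s),.089])
g=cv2.cvtColor(t['frame'],6).astype(np.float32)
for s in np.arange(.6,1.5,.05):
    print(round(s,2),[float(cv2.remap(g,*[np.full((1,1),v,np.float32) for v in f(r)],1)[0,0].round()) for r in(.006,.009,.012,.015,.018)])
E
```

```text
234 [171 175 138 164 171 160 120 109 119  76  41  24  34  40  41  40  42  23
   7  16  20   9  13 112 119 115 107  98]
235 [168 142  65 153 177 116 100 112 101  59  31  37  40  18  23  24  22  20
  29  30  30  28  13  65 111 121 114 121]
236 [171 175 136 166 178 123 104 121  67  22  16  13  13  18  22  33  34  34
  36  44  44  42  19   4 111 115 117  92]
237 [169  95  75 157 178 127 119  74  18   4   4  17  18  57  45  22  26  45
  40  46  48  44  16  17 117 120 111  97]
238 [172 134 119 163 147 114  68  24  18  12  97  97 188 153  73  38  54  43
  47  36  27  25   6   3  84 112 116 100]
239 [170 164 164 174 110  97  50  81 101 178 203 132 127  83  45  38  36  22
  26  23   3  20  25  20  76 113 114  94]
240 [169 168 175 175 173 127 109 140 124  97  83  51  50  34  26   9  11   8
  23  26  43  39  40  28 108 119 116  95]
241 [172 144 128 165 176 117 104  69  46  25  24  16   3   0   5  18  16  30
  37  35  47  40  42  20 109 119 117 100]
242 [174  94  35 154 180 112 102  86  40   6   0   2  24  39  33  40  43  43
  46  43  40  45  31  28 104 119 119  87]
0.6 [71.0, 46.0, 19.0, 8.0, 26.0]
0.65 [77.0, 55.0, 27.0, 13.0, 12.0]
0.7 [86.0, 65.0, 34.0, 19.0, 8.0]
0.75 [94.0, 77.0, 44.0, 26.0, 16.0]
0.8 [102.0, 87.0, 55.0, 42.0, 25.0]
0.85 [110.0, 99.0, 70.0, 59.0, 33.0]
0.9 [121.0, 112.0, 95.0, 76.0, 58.0]
0.95 [128.0, 125.0, 119.0, 95.0, 85.0]
1.0 [137.0, 130.0, 145.0, 122.0, 112.0]
1.05 [146.0, 130.0, 173.0, 144.0, 119.0]
1.1 [154.0, 128.0, 176.0, 167.0, 111.0]
1.15 [163.0, 126.0, 159.0, 158.0, 102.0]
1.2 [169.0, 122.0, 139.0, 111.0, 81.0]
1.25 [171.0, 118.0, 119.0, 63.0, 53.0]
1.3 [158.0, 108.0, 94.0, 17.0, 26.0]
1.35 [140.0, 92.0, 74.0, 10.0, 21.0]
1.4 [122.0, 76.0, 54.0, 8.0, 24.0]
1.45 [108.0, 59.0, 34.0, 6.0, 25.0]
```

```bash
python3 -c "
from h import *
print(manip.finish_job())"
```

```text
the job is handed in; nothing more can be done
None
```

The plate electrode is in the cover slot with its flange on the cover, and the stirrer knob is at two dots. I handed the job in at about 20.7 s on the robot clock. The hand-in call gives no verdict, so these are my own checks.

- **Plate:** I took it from the rack's middle slot and lined it up with the cover slot using the wrist camera. It slid in with no noticeable contact force (about 1 N at the wrist), and I let go with the flange touching or just above the cover. The last pictures show it upright and parallel to the slot.
- **Knob:** I turned it 60.2° clockwise, let go and backed the arm off clear. In the last top picture the white line reads about 1.05–1.10 rad near its tip, inside the 0.90–1.20 rad range. Readings nearer the knob's axis were blurrier and peaked higher, up to about 1.25, so I relied on the tip. Knob wrist torque was low, and upward force reached about 8 N.
- **Everything else:** in the last pictures the other two electrodes are still in the rack. The bystanders I could see looked where they started, judged by eye rather than measured.

No check failed. The only disagreement was 1–2 mm between cameras on where the plate sat in the grip and where the knob's axis was.

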